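Set the length stop against its end post

ROBOT

A 6-joint arm with a two-finger parallel gripper is mounted at the origin on the work surface; the furniture and walls round the work are solid. World frame = base frame: x ahead of the robot, y to its left, z up, the work surface at z = 0. Lengths are in m, angles in rad, forces in N, time in s.
With the tool pointing down it reaches from about 0.375 to 0.975 m from the base axis. Payload 3.8 kg.
Tool frame: the origin (TCP) lies at the very end of the fingers, on their centre line; the grasp point (between the pads) lies 19 mm behind it; z points along the fingers, y is the line along which they close (so a half turn about z gives the same grasp; the last joint's range is limited). The gripper opens to 85 mm and grips with 20 to 120 N. Pads are 22 mm wide; open, the fingers measure 114 mm over their backs; the gripper's body (76 mm by 85 mm) begins 54 mm behind the grasp point. The pads swing forward as they close: fully open they stand 13 mm farther back than shut.
Start: joints at [1.115, 0.264, 1.604, -0, 1.274, -0.037], TCP at [0.274, 0.617, 0.231] pointing down, gripper open.
Joint ranges: [-2.63, 2.63], [-0.94, 2.18], [0.31, 2.57], [-1.31, 4.45], [0, 2.66], [-2.55, 2.55]. Speed limits (rad/s): [2.57, 2.57, 3.14, 3.14, 3.14, 3.14].

INTERFACE

Orientations are given as a 3x3 rotation matrix whose columns are the frame's x, y, z axes.
In Python, from bench import env, viewer, finish_job gives the robot as it stands. The module is installed in compiled form; this text tells all that it offers.
- The arm moves only by the shell command python3 -m inch 'ROWS'. ROWS is JSON, a list of rows, each a list of 7 numbers: the turn, a rotation vector about the tool's x, y, z in rad, then the shift along the tool's x, y, z in mm, then the gripper command: -1 is shut, 1 is fully open, values between are in proportion. In form: [[wx, wy, wz, x, y, z, jaw], ...]. A call has 1 to 20 rows; each row is the pose to reach, as a shift and turn from the pose commanded when the call began, along the tool's axes at that moment; what a row does not reach only later rows make up. A row lasts 1/8 s, in which the tool goes at most 62.5 mm and 10.7 degrees, less where a joint would pass 70% of its speed; a pose out of reach is approached as far as the arm can. A call with a gripper value outside its range is refused whole. The fingers move at their own pace and stop on an object; the grip force is fixed at half the most. Time passes only in rows, so rows that repeat a pose let the fingers close. It gives the time, the measured TCP pose, the force, the opening and the grip force at its end, in the units of the state.
- env.state(): the state, without advancing time (a new reading comes with each control period).
- viewer.read_camera(name): name is "scene" or "top"; returns a dict with "image" (384x512x3 uint8, red, green, blue), "mtx" (3x3 intrinsics, pixels), "D" ([k1, k2, p1, p2, k3] as OpenCV has them; the pictures are not rectified), "T" (4x4, takes a point from camera to world coordinates). Camera axes: x right, y down, z forward; pixel columns grow to the right and rows downward; lengths in m; the calibration is good to about 2 mm. A picture is of the moment at which its call begins. There is no depth.
- finish_job(): hands the job in; it is judged then, once.
The state is a dict: "clock": time; "joints": joint angles; "qd": joint speeds; "joint_torque": joint torques, N m; "eef_pos": TCP position; "eef_rot": TCP orientation; "contact_force": force on the tool from outside, world axes, zero at the start; "wrist_torque": the same for the moment, N m; "grip_width": finger opening in m; "grasp_force": force on a finger pad.
Only numpy, scipy, OpenCV 4.12 (cv2) and the standard library are available. Lean on these libraries where they do the work, as an engineer would, in place of code of your own. Each camera call takes 0.05 s, during which the arm holds its last target. There are 200 camera calls.

TASK

Set the sliding length stop for the next batch: press the oblong lock button on top of the carriage right down with the fingertips and, holding it down the whole way, slide the carriage along the rail until it is hard against the taller of the two end stops. Then let go of the button, so that it springs up and locks the carriage there. Do not disturb the loose things standing around the rail.

Things in the scene. Friction and masses are not known exactly. Their poses are not given: they have to be found in the camera images.
- rail: Fixed straight aluminium rail, 40 mm wide, 270 mm long, its top 50 mm above the worktop, on two feet 76 mm wide. Origin: centre of its underside, on the worktop. Its y axis runs along the rail, z up; it lies roughly across the robot's view. Each end carries an end stop.
- carriage (a joint): Position of the carriage along the rail's y axis, m: 0 in the middle (it starts near there), -0.065 against the stop at the rail's -y end, +0.065 against the one at its +y end. A toothed catch holds it fast, but for about 1 mm of play, at any place along the rail unless the lock button is well down; then it slides with about 2 N, by the friction of the pressing finger or by a push on a shoulder.
- carriage_mid (a point): Centre of the grey carriage's deck, 71 mm above the worktop, on the rail's centre line; 57.5 mm horizontally from the tall stop's origin when against that stop. The carriage is 64 mm across the rail, 90 mm along it. At each end a shoulder 50 mm wide, 10 mm thick rises to 99 mm above the worktop; 70 mm are free between them, the button in the middle.
- lock_button (a joint): How far the lock button is pressed, in m: 0 up (carriage locked), 0.008 fully down, on a rigid stop. The carriage is freed when the button is more than about 4.5 mm down; keep it 5 mm down or more while sliding. Spring: about 4.5 N to start, 9 N fully down; it springs up by itself when let go.
- button_top (a point): Centre of the flat top of the black lock button on the carriage, a pad 28 mm across the rail and 50 mm along it; 88 mm above the worktop when up. It moves with the carriage and goes straight down when pressed.
- tall_stop: The taller end stop, where the carriage has to go: dark steel block, 50 mm across the rail and 25 mm along it with its buffers, its top 110 mm above the worktop, clamped over one end of the rail (either end). Fixed. Origin: on the worktop under its middle, 122.5 mm from the rail's origin; z up.
- low_stop: The lower end stop on the other end of the rail: same make, its top only 66 mm above the worktop. Fixed. Origin: on the worktop under its middle.
- collar_30: Loose plain grey steel spacing ring, 49 mm across, 30 mm high, on the robot's side of the rail; not part of the job. Origin: centre of its underside.
- bearing: Loose ball bearing lying flat, 52 mm across, 15 mm high, on the robot's side of the rail; not part of the job. Origin: centre of its underside.
- block_2: Loose small wooden block, 50 x 70 x 18 mm, to the left of the rail; not part of the job. Origin: centre of its underside.
- cutter_block: Loose round steel cutter head, 70 mm across, 40 mm high, behind the rail; not part of the job. Origin: centre of its underside.
- tape_measure: Loose pocket tape measure standing upright, 39 x 68 x 62 mm, behind the rail; not part of the job. Origin: centre of its underside.

How it is judged:
On the way, in this order (a step that is already met when the one before it is completed fails the run):
1. the lock button is pressed down (more than 4.5 mm) while the carriage is still where it started (within 10 mm) (value of joint lock_button above 0.0045 m and distance of carriage_mid from where it was at the start of the episode below 0.01 m), for 0.1 s.
2. the carriage is against the tall stop (within 2 mm) with the button still held down (more than 3 mm) (horizontal distance between carriage_mid and tall_stop below 0.0595 m and value of joint lock_button above 0.003 m), for 0.1 s.
At the end, for the whole second after the job is handed in: The carriage stands at rest against the tall stop (gap under 2 mm) and the lock button is up again (less than 1.5 mm down) (horizontal distance between carriage_mid and tall_stop below 0.0595 m and value of joint lock_button below 0.0015 m and velocity of joint carriage between -0.005 and 0.005 m/s); the robot touches nothing.
It fails at once if the button was let up (less than 3 mm down), or the carriage forced while locked, between its start (more than 12 mm from it) and the tall stop (gap more than 4 mm) (value of joint lock_button below 0.003 m and distance of carriage_mid from where it was at the start of the episode above 0.012 m and horizontal distance between carriage_mid and tall_stop above 0.0615 m).
It fails at once if a loose thing beside the rail was moved or lifted by more than 20 mm (distance of any of collar_30, bearing, block_2, cutter_block, tape_measure from where it was at the start of the episode above 0.02 m).
It also fails if it takes over 35 s, if anything falls off the work surface, if the arm or the gripper's body presses on something with over 40 N, if the wrist force passes 120 N, or if a joint passes its speed limit or range.

## Working session

There is one attempt and no reset: what is moved stays moved. The work goes in short steps, Python scripts to look and compute and a shell command to move; the robot and the scene stay as the last step left them, time stands still between calls to the robot, and variables do not carry over. Pictures are saved under pics/ and viewed, at most 10 in all, crops included, and the job is handed in when it is done.

```bash
mkdir -p pics; python3 - <<'E'
from bench import env, viewer
import cv2,pickle
for n in ("scene","top"):
    r=viewer.read_camera(n); pickle.dump(r,open(n+'.pkl','wb'))
    cv2.imwrite(f'pics/{n}0.png',cv2.resize(r['image'][:,:,::-1],(800,600),interpolation=cv2.INTER_CUBIC))
    print(n,r['mtx'].tolist(),r['D'],r['T'].round(3).tolist())
s=env.state();print(s['clock'],s['eef_pos'],s['eef_rot'],s['contact_force'])
E
```

```text
scene [[352.1056098455216, 0.0, 257.26522532656054], [0.0, 352.1056098455216, 194.39553398725965], [0.0, 0.0, 1.0]] [0.02571351 0.         0.         0.         0.        ] [[0.85, -0.315, 0.422, 0.154], [-0.526, -0.511, 0.679, -0.58], [0.002, -0.8, -0.6, 0.578], [0.0, 0.0, 0.0, 1.0]]
top [[479.0768990415535, 0.0, 262.4669717184606], [0.0, 479.0768990415535, 195.88021881449038], [0.0, 0.0, 1.0]] [0.01769294 0.         0.         0.         0.        ] [[-0.062, -0.974, 0.218, 0.32], [-0.998, 0.06, -0.016, 0.015], [0.002, -0.218, -0.976, 0.911], [0.0, 0.0, 0.0, 1.0]]
0.1 [0.27420416 0.61608575 0.23006331] [[-9.13567607e-01  4.06685899e-01 -8.98597943e-04]
 [ 4.06686884e-01  9.13565796e-01 -1.82044460e-03]
 [ 8.05791953e-05 -2.02854721e-03 -9.99997939e-01]] [-0.49442933  0.04330968 -0.60813202]
```

View pics/scene0.png

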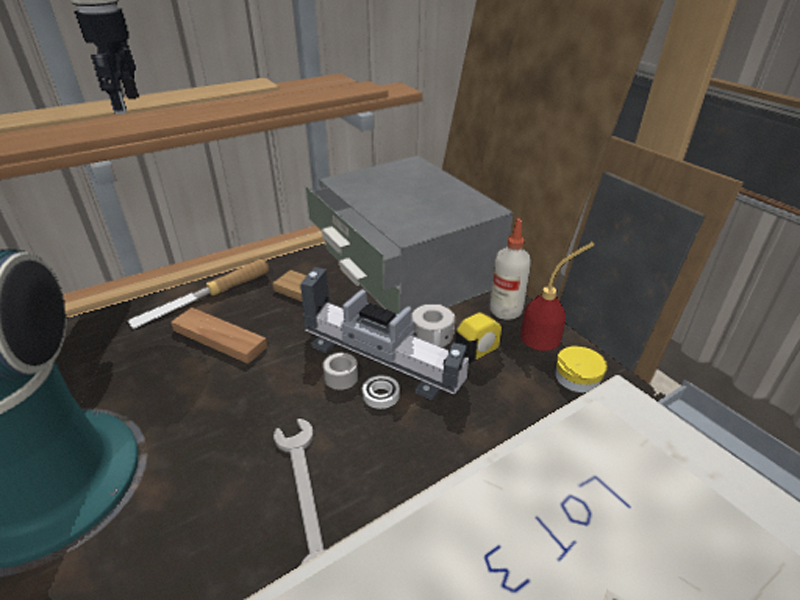

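View pics/top0.png

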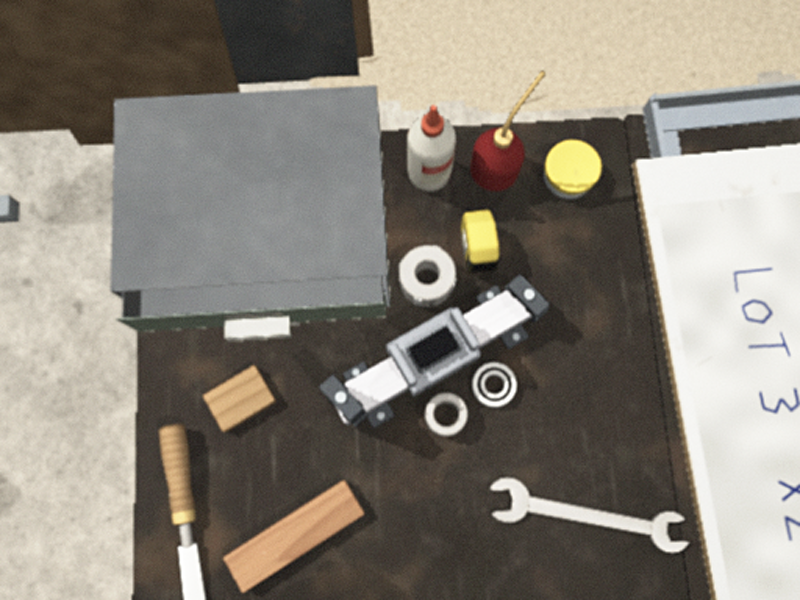

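The top view shows the tall stop at about (342,397), the low stop at (528,296) and the button at (435,346). The tall stop is at the left (+y) end. Next I'll crop both views for precise measurement.

```bash
cat > h.py <<'E'
import cv2,pickle,numpy as np
def ray(r,uv,z):
    p=cv2.undistortPoints(np.array([[uv]],float),r['mtx'],r['D'])[0,0]
    d=r['T'][:3,:3]@[*p,1]; o=r['T'][:3,3]
    return o+d*(z-o[2])/d[2]
def proj(r,P):
    T=np.linalg.inv(r['T']); return cv2.projectPoints(np.array(P,float).reshape(-1,3),cv2.Rodrigues(T[:3,:3])[0],T[:3,3],r['mtx'],r['D'])[0][:,0]
E
python3 - <<'E'
from h import *
t=pickle.load(open('top.pkl','rb'));s=pickle.load(open('scene.pkl','rb'))
k=.64
for n,uv,z in (('btn',(435,346),.088),('tall',(342,397),.11),('low',(528,296),.066),('cab_front',(388,310),.0)): print(n,ray(t,(uv[0]*k,uv[1]*k),z).round(4))
for n,uv,z in (('btn',(378,318),.088),('tall',(316,277),.11),('low',(456,352),.066)): print('s',n,ray(s,(uv[0]*k,uv[1]*k),z).round(4))
a=cv2.resize(t['image'][165:280,195:360],None,fx=4.8,fy=4.8,interpolation=cv2.INTER_CUBIC)
cv2.imwrite('pics/c1.png',a[:,:,::-1])
b=cv2.resize(s['image'][160:260,185:310],None,fx=6,fy=6,interpolation=cv2.INTER_CUBIC)
cv2.imwrite('pics/c2.png',b[:,:,::-1])
E
```

```text
btn [ 0.456  -0.0232  0.088 ]
tall [0.4036 0.0806 0.11  ]
low [ 0.5116 -0.136   0.066 ]
cab_front [0.5195 0.028  0.    ]
s btn [ 0.4503 -0.0372  0.088 ]
s tall [0.4068 0.0742 0.11  ]
s low [ 0.518  -0.1354  0.066 ]
```

View pics/c1.png

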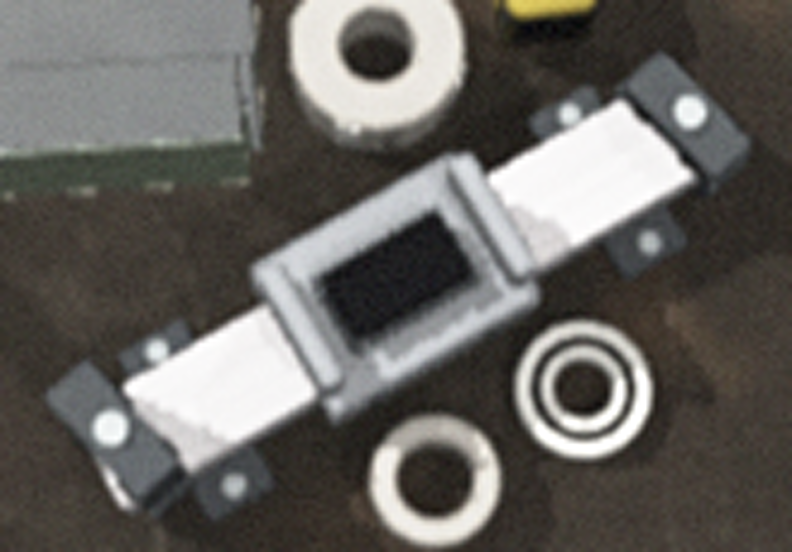

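View pics/c2.png

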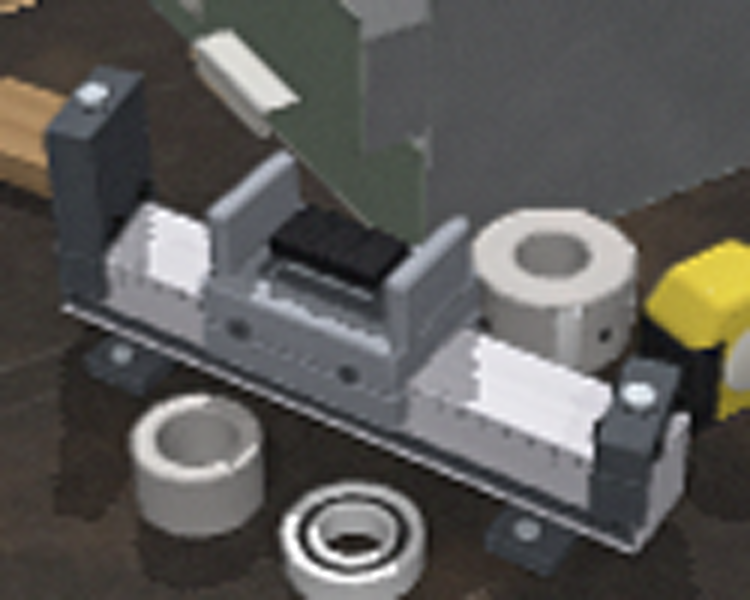

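The crops put the button centre at (398,279) in c1 and (341,243) in c2. The bolts are at (110,428) and (690,110) in c1, and at (93,95) and (637,393) in c2. I'll fit the rail pose and carriage position to these jointly.

```bash
python3 - <<'E'
from h import *
from scipy.optimize import least_squares
from bench import env
t=pickle.load(open('top.pkl','rb'));s=pickle.load(open('scene.pkl','rb'))
A=np.array([195,165])+np.array([(110,428),(690,110),(398,279)])/4.8
B=np.array([185,160])+np.array([(93,95),(637,393),(341,243)])/6
def pts(p):
    x,y,a,q=p; e=np.array([-np.sin(a),np.cos(a)])
    return np.array([[x+l*e[0],y+l*e[1],z] for l,z in((.1225,.113),(-.1225,.069),(q,.088))])
f=lambda p:np.r_[(proj(t,pts(p))-A).ravel(),(proj(s,pts(p))-B).ravel()]
r=least_squares(f,[.457,-.028,.46,0]);p=r.x
print(p.round(4),r.fun.round(1));P=pts(p);print(P.round(4))
st=env.state();R=st['eef_rot'];e=np.array([-np.sin(p[2]),np.cos(p[2]),0])
d=np.array([*P[2,:2],.13])-st['eef_pos'];print('shift mm',(R.T@d*1e3).round(1))
et=R.T@e;print('wz',np.arctan2(et[1],et[0]))
# cabinet corner height: base from scene, vertical
c=ray(s,(400*.64,312*.64),0);print(c,[ (z,(proj(s,[c[0],c[1],z])/.64).round(0)) for z in(.1,.15,.2)])
E
```

```text
[ 0.4583 -0.0285  0.4663  0.0063] [ 0.6 -0.   0.4  0.1  0.3 -1.4 -0.9 -0.5 -0.3  0.1 -1.1 -1.1]
[[ 0.4032  0.081   0.113 ]
 [ 0.5134 -0.1379  0.069 ]
 [ 0.4555 -0.0229  0.088 ]]
shift mm [-425.5 -509.8  101.1]
wz 0.6857204281928951
[0.54392589 0.05499894 0.        ] [(0.1, array([[400., 263.]])), (0.15, array([[400., 235.]])), (0.2, array([[400., 206.]]))]
```

```bash
python3 -m inch '[[0,0,0.2,-100,-120,0,-1],[0,0,0.4,-200,-240,0,-1],[0,0,0.6,-300,-360,0,-1],[0,0,0.686,-425,-510,0,-1],[0,0,0.686,-425,-510,0,-1],[0,0,0.686,-425,-510,0,-1],[0,0,0.686,-425,-510,0,-1],[0,0,0.686,-425,-510,0,-1],[0,0,0.686,-425,-510,0,-1],[0,0,0.686,-425,-510,0,-1],[0,0,0.686,-425,-510,0,-1],[0,0,0.686,-425,-510,0,-1],[0,0,0.686,-425,-510,0,-1],[0,0,0.686,-425,-510,50,-1],[0,0,0.686,-425,-510,90,-1],[0,0,0.686,-425,-510,90,-1]]'
python3 - <<'E'
from h import *
from bench import env,viewer
st=env.state();print(st['eef_pos'],st['eef_rot'].round(4).tolist(),st['contact_force'])
r=viewer.read_camera('top');s=viewer.read_camera('scene')
a=cv2.resize(r['image'][165:280,195:360],(400,279),interpolation=cv2.INTER_CUBIC)
b=cv2.resize(s['image'][110:260,175:325],(600,600),interpolation=cv2.INTER_CUBIC)
cv2.imwrite('pics/d.png',b[:,:,::-1])
R=st['eef_rot'];print('to btn mm',(R.T@(np.array([.4555,-.0229,.088])-st['eef_pos'])*1e3).round(1), 'rail dir',R.T@[-np.sin(.4663),np.cos(.4663),0])
print((proj(s,st['eef_pos'])-[175,110])*4)
E
```

```text
clock: 2.1
eef_pos: [0.4516, -0.0203, 0.1379]
eef_rot: [[-0.451, 0.892, -0.008], [0.892, 0.451, 0.001], [0.005, -0.007, -1.0]]
contact_force: [-0.4, 0.8, -0.9]
grip_width: 0.0002
grasp_force: 0.0
[ 0.45162829 -0.02032544  0.13785474] [[-0.4514, 0.8923, -0.0083], [0.8923, 0.4514, 0.0011], [0.0048, -0.0069, -1.0]] [-0.41616896  0.82094765 -0.91088362]
to btn mm [-4.3  2.6 49.8] rail dir [0.9999867  0.00202933 0.00474199]
[[252.2515279  285.44086887]]
```

View pics/d.png

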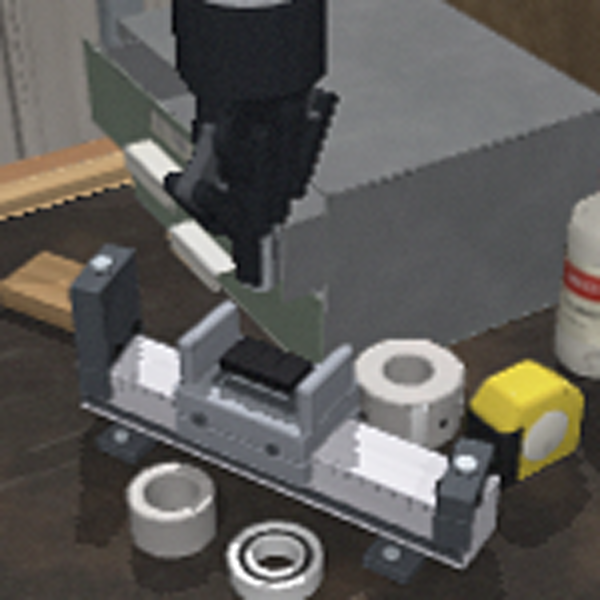

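The picture shows the fingertip at (252,285), over the button, as projected. Next I descend and press.

```bash
python3 -m inch '[[0,0,0,-4,2.5,25,-1],[0,0,0,-4,2.5,40,-1],[0,0,0,-4,2.5,46,-1],[0,0,0,-4,2.5,50,-1],[0,0,0,-4,2.5,53,-1],[0,0,0,-4,2.5,56,-1],[0,0,0,-4,2.5,56,-1],[0,0,0,-4,2.5,56,-1]]'
```

```text
clock: 3.2
eef_pos: [0.4599, -0.0246, 0.0861]
eef_rot: [[-0.449, 0.893, 0.001], [0.893, 0.449, -0.0], [-0.0, 0.001, -1.0]]
contact_force: [-1.3, 0.2, 5.3]
grip_width: -0.0001
grasp_force: 2.5
```

```bash
python3 -m inch '[[0,0,0,0,0,3,-1],[0,0,0,0,0,6,-1],[0,0,0,0,0,7,-1],[0,0,0,0,0,7,-1],[0,0,0,0,0,7,-1]]'
```

```text
clock: 3.82
eef_pos: [0.4602, -0.0249, 0.08]
eef_rot: [[-0.449, 0.893, 0.001], [0.893, 0.449, -0.001], [-0.001, 0.001, -1.0]]
contact_force: [-4.4, 0.5, 10.4]
grip_width: 0.0003
grasp_force: 5.4
```

```bash
python3 -m inch '[[0,0,0,0,0,1.5,-1],[0,0,0,0,0,3,-1],[0,0,0,3,0,3,-1],[0,0,0,6,0,3,-1],[0,0,0,9,0,3,-1],[0,0,0,12,0,3,-1],[0,0,0,16,0,3,-1],[0,0,0,20,0,3,-1],[0,0,0,20,0,3,-1]]'
python3 - <<'E'
from h import *
from bench import viewer
r=viewer.read_camera('top');s=viewer.read_camera('scene')
b=cv2.resize(s['image'][150:260,185:310],(600,528),interpolation=cv2.INTER_CUBIC)
cv2.imwrite('pics/e.png',b[:,:,::-1])
E
```

```text
clock: 4.95
eef_pos: [0.4522, -0.0081, 0.0797]
eef_rot: [[-0.45, 0.893, 0.003], [0.893, 0.45, -0.003], [-0.004, 0.001, -1.0]]
contact_force: [-9.4, -5.1, 28.7]
grip_width: -0.0002
grasp_force: 14.5
```

View pics/e.png

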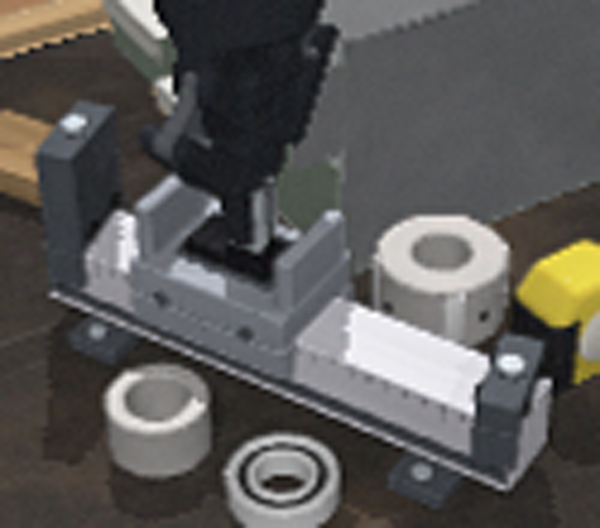

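The carriage has moved with the finger: its left shoulder is now at about (165,215), near the tall stop, and the button is down. I continue the slide.

```bash
python3 -m inch '[[0,0,0,4,0,0,-1],[0,0,0,8,0,0,-1],[0,0,0,12,0,0,-1],[0,0,0,16,0,0,-1],[0,0,0,20,0,0,-1],[0,0,0,24,0,0,-1],[0,0,0,28,0,0,-1],[0,0,0,32,0,0,-1],[0,0,0,35,0,0,-1],[0,0,0,35,0,0,-1],[0,0,0,35,0,0,-1]]'
```

```text
clock: 6.42
eef_pos: [0.4365, 0.0234, 0.0797]
eef_rot: [[-0.45, 0.893, 0.002], [0.893, 0.45, -0.002], [-0.003, 0.001, -1.0]]
contact_force: [-10.4, -5.9, 30.1]
grip_width: 0.0002
grasp_force: 15.2
```

```bash
python3 -m inch '[[0,0,0,2,0,0,-1],[0,0,0,4,0,0,-1],[0,0,0,6,0,0,-1],[0,0,0,8,0,0,-1],[0,0,0,10,0,0,-1],[0,0,0,10,0,0,-1],[0,0,0,10,0,0,-1]]'
python3 - <<'E'
from h import *
from bench import viewer
r=viewer.read_camera('top');s=viewer.read_camera('scene')
b=cv2.resize(s['image'][155:245,185:285],(600,540),interpolation=cv2.INTER_CUBIC)
cv2.imwrite('pics/f.png',b[:,:,::-1])
E
```

```text
clock: 7.3
eef_pos: [0.4341, 0.0299, 0.0798]
eef_rot: [[-0.452, 0.892, 0.007], [0.892, 0.452, -0.007], [-0.01, 0.003, -1.0]]
contact_force: [-4.2, -15.2, 24.9]
grip_width: 0.0001
grasp_force: 12.0
```

View pics/f.png

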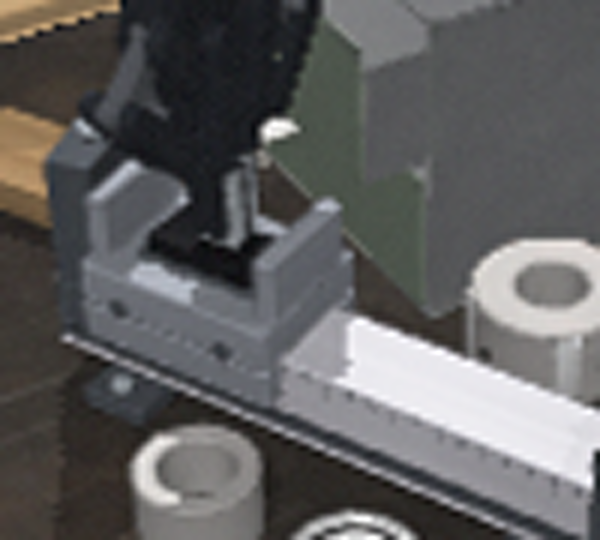

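The carriage end at about (85,270) touches the tall stop, and the along-rail force rose to about 12 N, so it is against the stop. I release straight up.

```bash
python3 -m inch '[[0,0,0,10,0,-3,-1],[0,0,0,10,0,-6,-1],[0,0,0,10,0,-10,-1],[0,0,0,8,0,-16,-1],[0,0,0,4,0,-30,-1],[0,0,0,0,0,-60,-1],[0,0,0,0,0,-100,-1],[0,0,0,0,0,-100,-1],[0,0,0,0,0,-100,-1],[0,0,0,0,0,-100,-1]]'
python3 - <<'E'
from h import *
from bench import viewer
r=viewer.read_camera('top');s=viewer.read_camera('scene')
a=cv2.resize(r['image'][165:285,190:360],(425,300),interpolation=cv2.INTER_CUBIC)
b=cv2.resize(s['image'][155:245,185:285],(333,300),interpolation=cv2.INTER_CUBIC)
cv2.imwrite('pics/g.png',np.hstack([b,a])[:,:,::-1])
E
```

```text
clock: 8.65
eef_pos: [0.4289, 0.0335, 0.1738]
eef_rot: [[-0.449, 0.893, -0.003], [0.893, 0.449, 0.0], [0.001, -0.003, -1.0]]
contact_force: [-0.2, 0.2, -0.5]
grip_width: -0.0
grasp_force: 0.0
```

View pics/g.png

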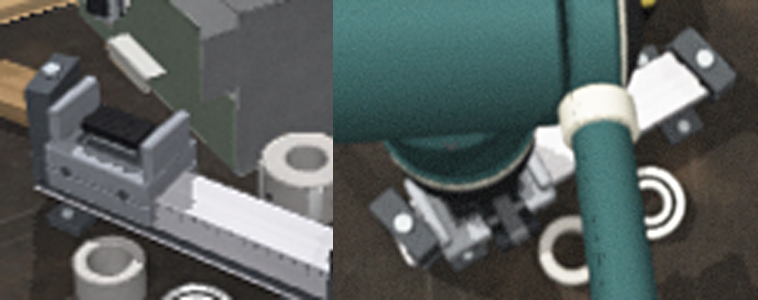

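The left view shows the carriage flush with the tall stop at about (50,160), the button up at (118,128), and the loose things in place. The robot is clear.

```bash
python3 -c "
from bench import finish_job
print(finish_job())"
```

```text
the job is handed in; nothing more can be done
None
```

The carriage is hard against the tall stop with the lock button up again and the loose things undisturbed, and I handed the job in at about 9 s on the robot's clock; no verdict was returned.

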